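# Hang the driver rack on the tool rail and stock it

## Robot

A 6-joint arm with a two-finger parallel gripper is mounted at the origin on the work surface. World frame = base frame: x ahead of the robot, y to its left, z up, the work surface at z = 0. Lengths are in m, angles in rad, forces in N, time in s.
With the tool pointing down it reaches from about 0.325 to 0.775 m from the base axis. Payload 9.3 kg.
Tool frame: the origin (TCP) lies on the centre line of the jaws, within the pads' length; the fingertips stand 19 mm ahead of it and the grasp point (between the pads) is the TCP; z points along the fingers, y is the line along which they close (so a half turn about z gives the same grasp; the last joint's range is limited). The gripper opens to 85 mm and grips with 20 to 120 N. Pads are 22 mm wide; open, the fingers measure 114 mm over their backs; the gripper's body (76 mm by 85 mm) begins 54 mm behind the grasp point. The pads swing forward as they close: fully open they stand 13 mm farther back than shut.
Start: joints at [-1.32, 0.259, 0.021, 1.334, 0, 1.418], TCP at [0.216, -0.506, 0.25] pointing down, gripper open.
Joint ranges: [-3.04, 3.04], [-0.91, 1.82], [-1.04, 1.36], [-1.92, 1.95], [-1.52, 1.45], [-3.14, 3.14]. Speed limits (rad/s): [2.22, 2.22, 2.79, 3.14, 3.14, 3.14].

## Interface

Orientations are given as a rotation vector (axis times angle).
In Python, from rig import ctrl, camera gives the robot as it stands. Calls block until the motion is done:
- ctrl.move_ptp(position, orientation): joint-space move of the TCP to a pose.
- ctrl.move_l(position, rot=None, v=0.15, contact_N=None): straight line of the TCP; rot=None keeps the orientation; v is the mean speed in m/s. With contact_N (N) it stops when the force on the tool has changed by that much, and returns True; else False.
- ctrl.move_j(angles): joint-space move.
- ctrl.set_gripper(opening, strength=None): finger opening in m; strength is the grip in N (None keeps the last); returns when the fingers have stopped.
- ctrl.sleep(seconds).
- ctrl.solve_ik(position, orientation): joint angles nearest the present ones, or None.
- ctrl.observe(): the state.
- camera(name): name is "side" or "top"; returns a dict with "frame" (420x560x3 uint8, red, green, blue), "camera_matrix" (3x3 intrinsics, pixels), "R" (3x3) and "t" (3): a world point X has camera coordinates R X + t. Camera axes: x right, y down, z forward; pixel columns grow to the right and rows downward; lengths in m; the calibration is good to about 2 mm. A picture is of the moment at which its call begins. There is no depth.
A pose or a line that the arm cannot do raises ctrl.MotionError and nothing moves.
- ctrl.sign_off(): hands the job in; it is judged then, once.
The state is a dict: "clock": time; "joint_pos": joint angles; "joint_velocities": joint speeds; "effort": joint torques, N m; "ee_pos": TCP position; "tool_rot": TCP orientation; "ft_force": force on the tool from outside, world axes, zero at the start; "ft_torque": the same for the moment, N m; "opening": finger opening in m; "gripper_force": force on a finger pad.
Only numpy, scipy, OpenCV 4.12 (cv2) and the standard library are available. Lean on these libraries where they do the work, as an engineer would, in place of code of your own. Each camera call takes 0.05 s, during which the arm holds its last target. There are 200 camera calls.

## Task

Hook the empty driver rack over a free stretch of the upper rail, a few centimetres clear of the stop collar, and let go of it; then slide it along the rail until it butts against the collar. With the rack in its place, move the two stubby screwdrivers one at a time from the white bench block into the rack's two large holes, each hanging upright with its handle down on the shelf. Leave the tape measure, safety glasses and wrench where they lie.

Things in the scene. Friction and masses are not known exactly. Their poses are not given: they have to be found in the camera images.
- tool_rail: Fixed bench-top tool rail: two grey square uprights (25 mm, 227 mm high, 600 mm apart) carry two round steel rails, 14 mm diameter, along its y axis, one above the other: axes 200 and 130 mm above the bench. Origin: on the bench midway between the uprights, right below the rails. Its x points away from the robot, z up. Its yaw is within 0.10 rad.
- collar: Fixed dark steel stop collar clamped round the upper rail, near one of its ends (either one): 34 mm diameter, 14 mm long along the rail, its thumb screw reaching 31 mm above the rail axis. Origin: its centre, on the rail axis.
- rail_bin: Fixed yellow parts bin clipped to the upper rail near the end without the collar: 85 mm long along the rail, 55 mm deep, reaching from 67 mm on the robot's side of the rail axis to 12 mm behind it, and from 62 mm below to 12 mm above it. Origin: on the rail axis, at mid-length. Leave it there.
- rack: Loose driver rack of bare folded sheet metal, about 0.3 kg, 160 mm long (y), standing upright on the bench. Origin: centre of its underside; x points to its back (hook side), z up. Back plate 95 mm high, 4 mm thick, rear face at x = 32 mm. In front of it a shelf (top at z = 60, x -30 to 28 mm) between end cheeks 66 mm high. Hung, its underside is 112 mm above the bench.
- rack_hook (a point): Inside top of the hook at the rack's +y end: (43, 72, 95) mm in the rack's frame; its twin is at y = -72. Each is 16 mm long, its outer edge flush with the rack's end (y = 80). It goes back from the plate's top (4 mm thick) and turns down in a lip: 22 mm slot between plate (x = 32) and lip (inner face x = 54). The lip is upright down to z = 79, then flares backwards as a lead-in to z = 70.
- rack_buffer (a point): Rear face of the rubber buffer low on the rack's back, +y end: (36, 72, 18) mm in the rack's frame; twin at y = -72. 4 mm thick, z = 6 to 30 mm. When hung the buffers rest on the lower rail and the rack leans forward by about 4 degrees.
- rack_rib (a point): Grip point in the rack's carrying rib, close to its centre of mass: an upright rib 12 mm thick (y), 48 mm long (x), standing on the shelf in mid-length, from z = 60 to 110 mm. This point is at (4, 0, 92) mm in the rack's frame, 18 mm below the rib's top. 66 mm of free shelf on either side of it.
- rack_seat (a point): Point of the rack where the upper rail's axis lies when it is hung: (47, 0, 88) mm in the rack's frame, under the hooks, in mid-length. With the rack butted to the collar it is 87 mm from the collar's origin. A push of a few newtons slides the hung rack.
- rack_hole_left (a point): Middle of the mouth of the rack's large hole at its +y end: 14 mm diameter, through the shelf, at (-5, 50, 60) mm in the rack's frame. (The two tiny 6 mm dots near the rib are not for these drivers.)
- rack_hole_right (a point): Middle of the mouth of the same kind of hole at the -y end: (-5, -50, 60) mm.
- driver_fat: Loose stubby screwdriver with a thick ribbed black handle, 31 mm diameter, 70 mm long, standing upright in a bore of the white block. Origin: centre of the handle's underside (shoulder), z along the handle upwards; the shank, 8 mm diameter, reaches 55 mm below it. Either driver may go in either large hole.
- driver_slim: The other stubby screwdriver, with a thinner black handle, 25 mm diameter, 66 mm long; shank 7 mm, 55 mm long. Origin and axes as for the thick one.
- block: Fixed white bench block, 90 (x) by 180 (y) by 60 mm high, origin at the centre of its underside. Bores of 11 mm diameter at y = -50 and +50 mm, 58 mm deep, hold one driver each, shoulder on its top; a row of short bits (8 mm proud) stands along its edge at x = +34 mm.
- tape_measure: Bystander: loose yellow tape measure, 70 x 36 x 64 mm, origin under its centre.
- safety_glasses: Bystander: loose clear safety glasses, about 120 x 145 x 48 mm, origin under their centre.
- wrench: Bystander: loose steel wrench, 170 mm long, lying behind the rail.
Mind the look-alikes: they are no part of the job. Leave any purple or red look-alike of the rack alone.

How it is judged:
By the outcome, as a careful person would: the job done as asked, in the order asked, and still so for the second after the job is handed in, with the robot touching nothing.
It also fails if it takes over 72 s, if anything falls off the work surface, if the arm or the gripper's body presses on something with over 40 N, if the wrist force passes 120 N, or if a joint passes its speed limit or range.

## Working session

There is one attempt and no reset: what is moved stays moved. The work goes in short steps, each a Python script; the robot and the scene stay as the last script left them, time stands still between calls to the robot, and variables do not carry over. Pictures are saved under pics/ and viewed, at most 10 in all, crops included, and the job is handed in when it is done.

```bash
ls; mkdir -p pics; python3 - <<'E'
from rig import ctrl,camera
import cv2,numpy as np
for n in("side","top"):
    c=camera(n);np.savez(f"{n}.npz",**c)
    cv2.imwrite(f"pics/{n}0.png",cv2.resize(c["frame"][:,:,::-1],(800,600),interpolation=cv2.INTER_CUBIC))
    print(n,c["camera_matrix"].tolist(),c["R"].round(4).tolist(),c["t"].round(4).tolist(),(-c["R"].T@c["t"]).round(3))
print(ctrl.observe())
E
```

```text
pics
side [[456.28314746608066, 0.0, 276.73111110824465], [0.0, 456.28314746608066, 205.559964775947], [0.0, 0.0, 1.0]] [[-0.7248, -0.6887, -0.0162], [-0.3086, 0.3457, -0.8861], [0.6159, -0.6373, -0.4631]] [0.3532, 0.2857, 0.9684] [-0.252  0.762  0.707]
top [[543.7046232404924, 0.0, 266.68119040470987], [0.0, 543.7046232404924, 208.82584775414796], [0.0, 0.0, 1.0]] [[0.0197, -0.9998, 0.0026], [-0.9964, -0.0199, -0.0823], [0.0823, -0.001, -0.9966]] [0.0086, 0.5075, 1.7378] [0.362 0.02  1.774]
{'clock': 0.1, 'joint_pos': array([-1.31959331e+00,  2.59137260e-01,  2.08708536e-02,  1.33367864e+00,
       -1.16188904e-05,  1.41817689e+00]), 'joint_velocities': array([-0.00028016, -0.00090652,  0.00169043, -0.00253968,  0.00095829,
       -0.00154114]), 'effort': array([ 6.38490950e-03, -5.56694806e+01,  3.45070839e+01,  1.16602253e-02,
       -1.12712717e-04,  3.00646676e-06]), 'ee_pos': array([ 0.21604584, -0.50556603,  0.24973892]), 'tool_rot': array([-3.07664801e+00, -6.29791623e-01,  1.07095801e-04]), 'ft_force': array([1.41776284, 0.66825232, 0.10456222]), 'ft_torque': array([ 0.06478525, -0.00545976, -0.05566886]), 'gripper_force': 0.0, 'opening': 0.08538711229455384}
```

View pics/side0.png

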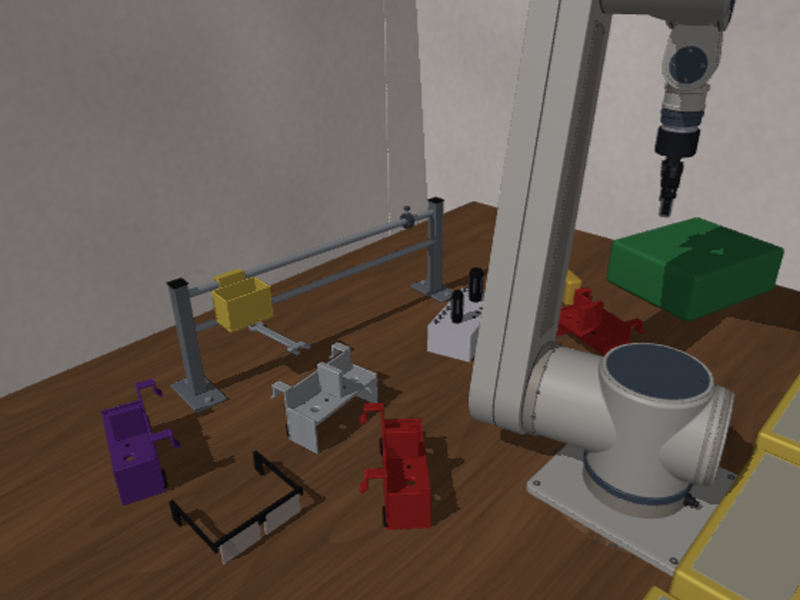

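View pics/top0.png

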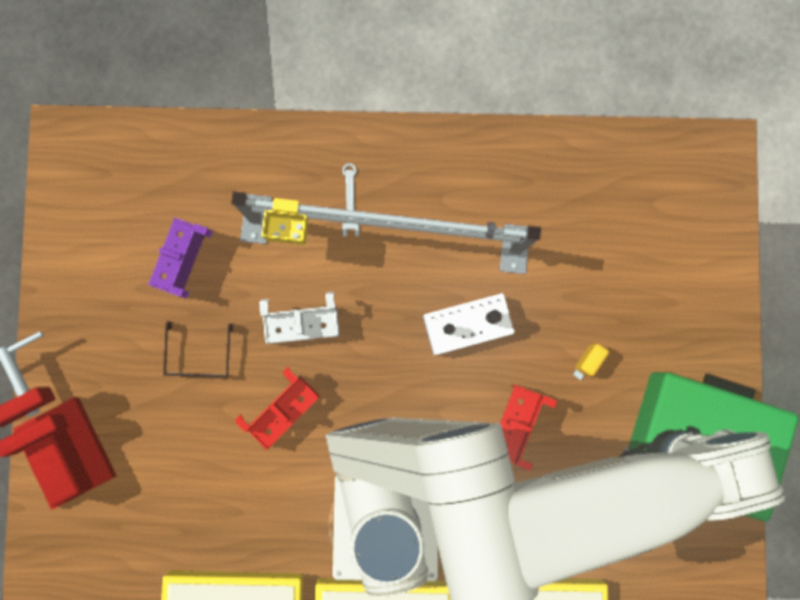

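```bash
python3 - <<'E'
import cv2,numpy as np
t=np.load("top.npz")["frame"][:,:,::-1];s=np.load("side.npz")["frame"][:,:,::-1]
def crop(im,x,y,w,h,k,n):
    o=cv2.resize(im[y:y+h,x:x+w],None,fx=k,fy=k,interpolation=cv2.INTER_CUBIC)
    for i in range(0,w,20): cv2.putText(o,str(x+i),(i*k,8),0,.3,(255,255,255));cv2.line(o,(i*k,10),(i*k,14),(255,255,255))
    for i in range(0,h,20): cv2.putText(o,str(y+i),(0,i*k+4),0,.3,(255,255,255));cv2.line(o,(22,i*k),(26,i*k),(255,255,255))
    cv2.imwrite("pics/"+n,o)
crop(t,160,125,220,130,3.6 if 0 else 3,"topc.png")
a=np.zeros((600,800,3),np.uint8)
crop(t,160,125,200,125,4,"topc.png")
crop(s,115,130,240,190,3,"sidec.png")
E
```

```text
(no output)
```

View pics/topc.png

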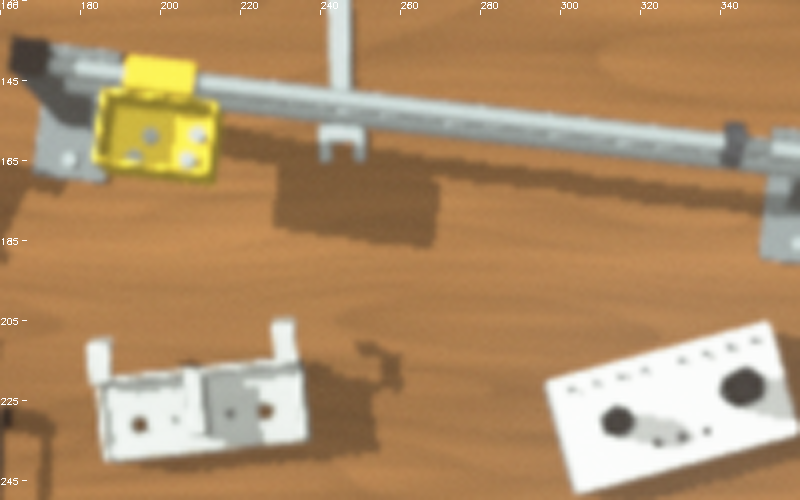

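View pics/sidec.png

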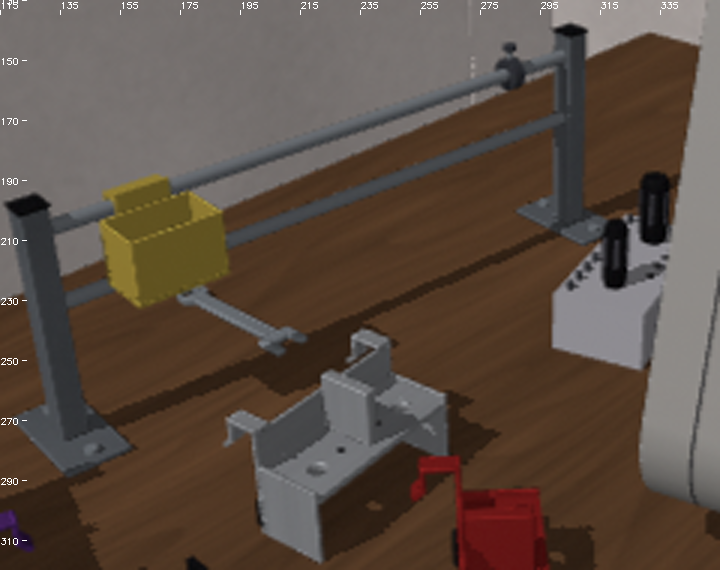

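The top crop shows the grey rack with its large holes at about (194,231) and (226,227). The collar is at (343,161), the bin is at the left end, and the block has the slim driver on its left and the fat one on its right. The side crop shows the same holes at (220,286) and (249,265), and the post caps at (124,198) and (305,140). Next I triangulate these and fit poses.

```bash
cat > h.py <<'E'
import numpy as np,cv2
from scipy.optimize import least_squares
from scipy.spatial.transform import Rotation as Ro
C={n:np.load(n+".npz") for n in("side","top")}
T=lambda u,v:("top",u/4+160-.375,v/4+125-.375)
S=lambda u,v:("side",u/3+115-.333,v/3+130-.333)
def proj(n,X):
    c=C[n];p=c["camera_matrix"]@(c["R"]@X+c["t"]);return p[:2]/p[2]
def tri(*obs):
    f=lambda X:np.concatenate([proj(o[0],X)-o[1:] for o in obs])
    r=least_squares(f,[.5,0,.1]);return r.x,np.abs(r.fun).max()
def fit(pairs,free_z=True,x0=(.5,0,0,0)):
    def P(q,b): 
        c,s=np.cos(q[2]),np.sin(q[2]);return np.array([q[0]+c*b[0]-s*b[1],q[1]+s*b[0]+c*b[1],q[3]+b[2]])
    f=lambda q:np.concatenate([proj(o[0],P(q,np.array(b)/1e3))-o[1:] for b,o in pairs])
    r=least_squares(f,x0,loss="soft_l1");return r.x,f(r.x).reshape(-1,2).round(1)
def down(yaw):
    c,s=np.cos(yaw),np.sin(yaw)
    return Ro.from_matrix(np.array([[c,s,0],[s,-c,0],[0,0,-1]]).T if 0 else np.column_stack([[c,s,0],[s,-c,0],[0,0,-1]])).as_rotvec()
E
python3 - <<'E'
from h import *
np.set_printoptions(precision=4,suppress=True)
F=lambda u,v:("top",u*.7-.15,v*.7-.15)
for n,a in dict(holeL=(T(139,425),S(317,468)),holeR=(T(265,411),S(403,405)),collar=(T(735,144),S(511,72)),capL=(T(29,54),S(28,206)),capR=(F(534,232),S(570,30)),slim=(T(617,421),S(615,224)),fat=(T(742,386),S(655,178))).items(): print(n,*tri(*a))
print("rack",*fit([((-5,50,60),T(139,425)),((-5,50,60),S(317,468)),((-5,-50,60),T(265,411)),((-5,-50,60),S(403,405)),((-30,80,0),S(322,560)),((-30,80,66),S(322,497)),((-30,-80,66),S(446,395)),((-30,80,66),T(107,461)),((-30,-80,66),T(307,438))]))
print("rail",*fit([((0,300,227),T(29,54)),((0,300,227),S(28,206)),((0,-300,227),F(534,232)),((0,-300,227),S(570,30))]))
print("block",*fit([((45,90,60),T(545,381)),((45,-90,60),T(769,320)),((-45,90,60),T(576,495)),((-45,-90,60),F(513,332)),((45,90,60),S(553,295)),((45,90,0),S(553,346)),((-45,90,0),S(642,368))]))
E
```

```text
holeL [0.4305 0.2458 0.0605] 0.24993275101854806
holeR [0.4421 0.1455 0.0615] 0.18026020505161
collar [ 0.6389 -0.2023  0.2003] 0.2728176525924937
capL [0.69   0.3116 0.2231] 0.08566608789155339
capR [ 0.6317 -0.2861  0.2247] 0.2783142726451615
slim [ 0.4383 -0.125   0.1248] 0.3504362604168705
fat [ 0.4657 -0.2196  0.1292] 0.04208413444337111
rack [ 0.4415  0.1957  0.1353 -0.0003] [[ 0.2 -0. ]
 [ 0.9  0.2]
 [ 0.2 -0.2]
 [-0.4  0.4]
 [ 0.5  1.2]
 [-1.6 -0.8]
 [ 0.6 -0.7]
 [-0.7 -0.1]
 [-0.  -0.2]]
rail [ 0.6607  0.0128 -0.0965 -0.0031] [[-0.1 -0. ]
 [ 0.2 -0.3]
 [-0.3 -0.2]
 [ 0.2  0.3]]
block [ 0.4529 -0.1741  0.2899  0.0013] [[ 0.3  0.1]
 [-1.   0.2]
 [ 0.3 -0.8]
 [-0.1  0. ]
 [ 0.2 -0.9]
 [ 0.1  0.2]
 [-0.1  0.4]]
```

Everything agrees: the holes come out at 60–61 mm, the collar at 200 mm, the caps 600 mm apart and the driver tops at 125/129 mm. I'll grasp the rack and bring it above the rail.

```bash
cat >> h.py <<'E'
YR=-0.0965
RC=np.array([.6603,.0128]); CS=-.2161   # rail origin, collar coordinate along rail
ax=np.array([np.cos(YR),np.sin(YR)]); ay=np.array([-np.sin(YR),np.cos(YR)])
def rp(dx,s,z): return [*(RC+dx*ax+s*ay),z]   # dx off the rail axis, s along it
def st(ctrl,t=""):
    o=ctrl.observe();print(t,"t%.1f"%o["clock"],"p",o["ee_pos"].round(4),"F",o["ft_force"].round(1),"open %.4f gf %.0f"%(o["opening"],o["gripper_force"]),"j6 %.2f"%o["joint_pos"][5])
def snap(camera,n,x,y,w,h,k,f):
    c=camera(n);im=c["frame"][:,:,::-1]
    o=cv2.resize(im[y:y+h,x:x+w],None,fx=k,fy=k,interpolation=cv2.INTER_CUBIC)
    for i in range(0,w,20): cv2.putText(o,str(x+i),(i*k,8),0,.3,(0,255,255));cv2.line(o,(i*k,10),(i*k,14),(0,255,255))
    for i in range(0,h,20): cv2.putText(o,str(y+i),(0,i*k+4),0,.3,(0,255,255));cv2.line(o,(22,i*k),(26,i*k),(0,255,255))
    cv2.imwrite("pics/"+f,o)
E
python3 - <<'E'
from h import *
from rig import ctrl,camera
p=[.4452,.1967]
ctrl.move_ptp([*p,.25],down(.12));st(ctrl,"above")
print(ctrl.move_l([*p,.096],v=.15,contact_N=10));st(ctrl,"at rib")
ctrl.set_gripper(0,70);st(ctrl,"grip")
ctrl.move_l([*p,.32],v=.2);st(ctrl,"lift")
ctrl.move_ptp(rp(-.041,CS+.087+.037,.33),down(YR));st(ctrl,"pre")
ctrl.move_l(rp(-.041,CS+.087+.037,.262),v=.1);ctrl.sleep(.3);st(ctrl,"pre2")
snap(camera,"side",160,100,200,150,4,"pre.png")
E
```

```text
above t3.8 p [0.4453 0.1965 0.25  ] F [-1.3  0.1 -0.6] open 0.0855 gf 0 j6 -3.02
False
at rib t5.0 p [0.4457 0.1968 0.0967] F [ 0.3  0.4 -0.7] open 0.0855 gf 0 j6 -3.02
grip t5.6 p [0.4453 0.1967 0.0963] F [-0.6 -0.5  4.6] open 0.0110 gf 69 j6 -3.02
lift t6.9 p [0.4448 0.1966 0.3189] F [ 0.4 -0.9 -4. ] open 0.0111 gf 68 j6 -3.02
pre t11.8 p [ 0.6106 -0.0749  0.33  ] F [-0.2 -1.2 -4.3] open 0.0109 gf 68 j6 2.98
pre2 t12.9 p [ 0.6107 -0.075   0.2624] F [ 0.   0.1 -3.5] open 0.0112 gf 68 j6 2.98
```

View pics/pre.png

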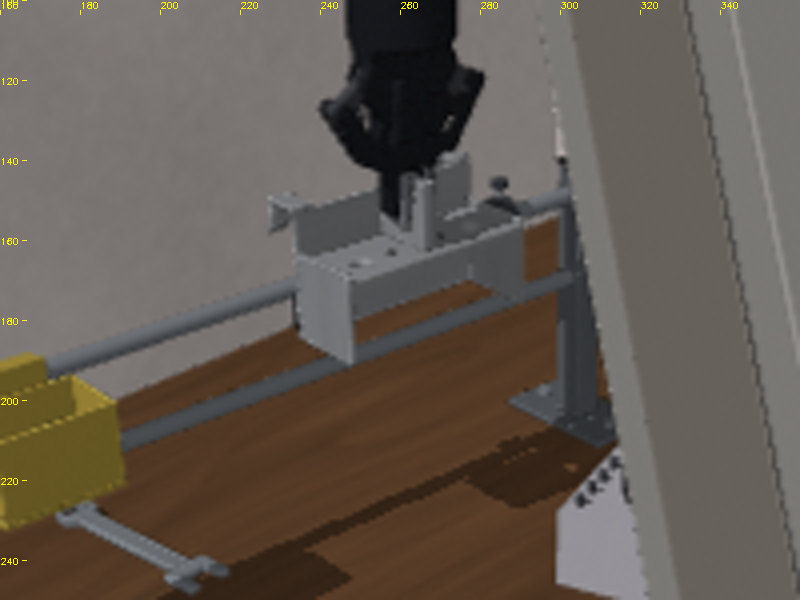

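The side picture shows the rack held level above the rail, with its left lip at about (230,153), its left hole at about (248,166) and the collar at (284,151). I compare this with the prediction to check the hook offset.

```bash
python3 - <<'E'
from h import *
tcp=np.array([.6107,-.075,.2624]);U=lambda u,v:np.array([u/4+160-.375,v/4+100-.375])
R=np.column_stack([[*ax,0],[*ay,0],[0,0,1]])
B=[((-5,50,60),(355,265)),((-30,80,0),(353,362)),((-30,80,66),(352,275)),((-30,-80,66),(524,218))]
def P(d,b): return tcp+d+R@(np.array(b)/1e3-[.004,0,.0963])
for b,o in B: print(b,(proj("side",P(0,b))-U(*o)).round(2))
r=least_squares(lambda d:np.concatenate([proj("side",P(R@d,b))-U(*o) for b,o in B]),[0,0,0]);print(r.x,r.fun.round(1))
E
```

```text
(-5, 50, 60) [ 1.65 -0.49]
(-30, 80, 0) [0.07 1.09]
(-30, 80, 66) [-0.8   0.53]
(-30, -80, 66) [ 0.46 -0.19]
[ 0.01806371 -0.01295972 -0.00870671] [ 1.5 -0.6 -0.1  0.5 -0.9  0.3 -0.4 -0.1]
```

The residuals are within a pixel, so I lower it.

```bash
python3 - <<'E'
from h import *
from rig import ctrl,camera
print(ctrl.move_l(rp(-.041,CS+.124,.203),v=.05,contact_N=6));st(ctrl,"down")
snap(camera,"side",160,100,200,150,4,"down.png")
E
```

```text
True
down t14.0 p [ 0.6104 -0.0749  0.208 ] F [-0.5 -0.8  4.5] open 0.0111 gf 70 j6 2.98
```

Contact came at z = 0.208, where seated hooks predict 0.208. I release it and slide it to the collar.

```bash
python3 - <<'E'
from h import *
from rig import ctrl,camera
ctrl.set_gripper(.045);ctrl.sleep(.4);st(ctrl,"released")
snap(camera,"side",160,100,200,150,4,"rel.png")
s=lambda:(ctrl.observe()["ee_pos"][:2]-RC)@ay-CS
z=ctrl.observe()["ee_pos"][2]
print(ctrl.move_l(rp(-.041,CS+.087-.030,z),v=.04,contact_N=12));st(ctrl,"pushed");print("s from collar",s())
snap(camera,"side",160,100,200,150,4,"push.png")
E
```

```text
released t14.9 p [ 0.6098 -0.0747  0.2065] F [ 0.1  0.2 -0.3] open 0.0449 gf 0 j6 2.98
True
pushed t16.1 p [ 0.6048 -0.1258  0.206 ] F [0.2 2.7 1.4] open 0.0450 gf 1 j6 2.90
s from collar 0.07284491019779563
```

View pics/push.png

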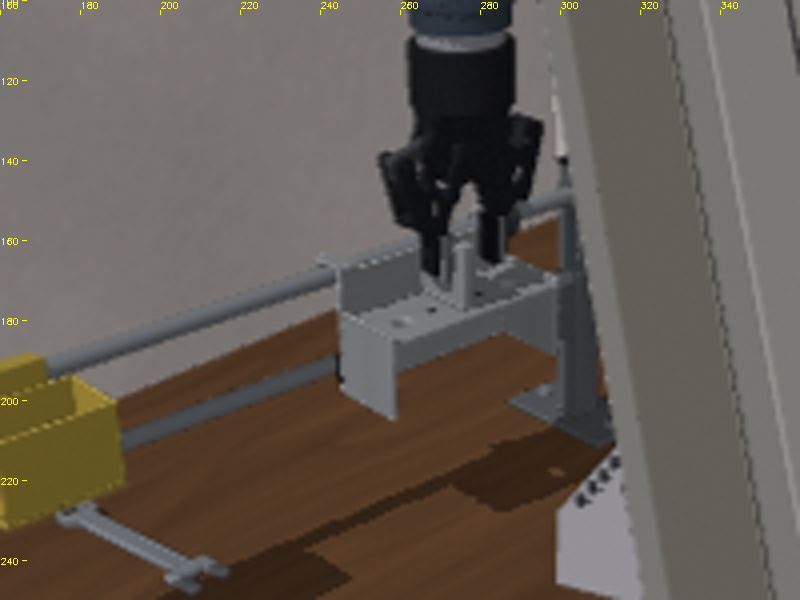

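The rack hangs leaning on the rail, with its left cheek foot at (258,204) and the finger against the rib. The computed seat is 89 mm from the collar against the required 87 mm, so I give it a second gentle push to confirm it butts.

```bash
python3 - <<'E'
from h import *
from rig import ctrl,camera
s=lambda:(ctrl.observe()["ee_pos"][:2]-RC)@ay-CS
z=ctrl.observe()["ee_pos"][2]
print(ctrl.move_l(rp(-.041,CS+.055,z),v=.02,contact_N=18));st(ctrl,"push2");print("s",s())
ctrl.move_l(rp(-.041,CS+.087,z),v=.05)        # back to the rib's middle
ctrl.move_l(rp(-.041,CS+.087,.34),v=.2);st(ctrl,"up")
# move away over the fat driver, wrist turned half a turn to mid range
ctrl.move_ptp([.4662,-.2208,.25],down(YR+np.pi));st(ctrl,"over fat")
for n,a in (("side",(160,100,200,150,4,"rs.png")),("top",(265,130,130,100,6,"rt.png"))): snap(camera,n,*a)
E
```

```text
True
push2 t16.6 p [ 0.6041 -0.1258  0.2053] F [0.1 2.1 2. ] open 0.0447 gf 1 j6 2.89
s 0.07270783678049766
up t17.8 p [ 0.6069 -0.1118  0.3389] F [-0.4 -0.1  0. ] open 0.0451 gf 0 j6 2.91
over fat t20.7 p [ 0.4663 -0.2208  0.25  ] F [ 0.8 -0.3  0.3] open 0.0450 gf 0 j6 -0.51
```

View pics/rs.png

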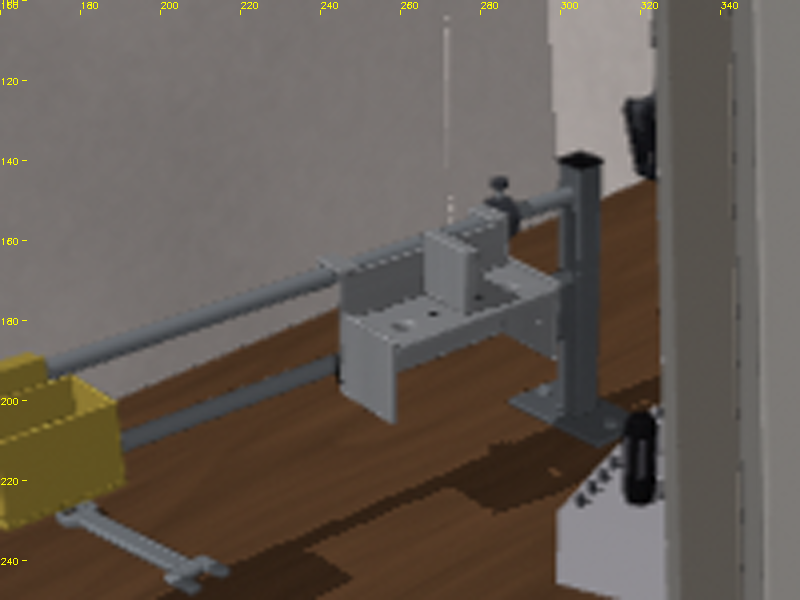

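View pics/rt.png

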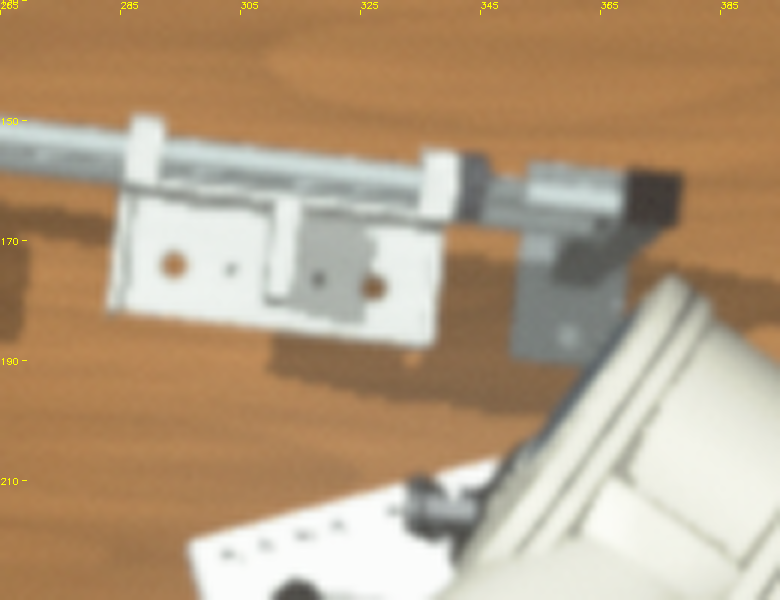

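The rack is butted: the right hook touches the collar in the top view at (342,161). The holes are at (293.6,173.6) and (326.8,177.4) in the top view, and at (260,181) and about (290,172) in the side view.

```bash
python3 - <<'E'
from h import *
np.set_printoptions(precision=4,suppress=True)
L=(("top",174/6+265-.417,264/6+130-.417),("side",402/4+160-.375,326/4+100-.375))
R_=(("top",373/6+265-.417,287/6+130-.417),("side",522/4+160-.375,287/4+100-.375))
for o,y in((L,.05),(R_,-.05)):
    print(*tri(*o),"model",np.array(rp(-.050,CS+.087+y,.1684)))
    # from the top ray alone, at z=.1684
    print(least_squares(lambda q:proj("top",np.array([*q,.1684]))-o[0][1:],[.6,0]).x)
E
```

```text
[ 0.6028 -0.0585  0.1681] 0.37989562198163185 model [ 0.6029 -0.0611  0.1684]
[ 0.6019 -0.0593]
[ 0.5886 -0.1613  0.1692] 1.6351100638233902 model [ 0.5933 -0.1606  0.1684]
[ 0.5924 -0.1582]
```

The measured holes match the model, except for about +2 mm in y, which the push also showed. I use the corrected holes and move the fat driver to the right one.

```bash
cat > put.py <<'E'
import sys
from h import *
from rig import ctrl,camera
def put(src,dst,op):
    dn=down(YR+np.pi)
    ctrl.set_gripper(.07)
    ctrl.move_ptp([*src,.22],dn)
    print(ctrl.move_l([*src,.112],v=.12,contact_N=10));st(ctrl,"at")
    ctrl.set_gripper(0,45);st(ctrl,"grip")
    z0=ctrl.observe()["ee_pos"][2]-.06
    ctrl.move_l([*src,.325],v=.2)
    ctrl.move_ptp([*dst,.325],dn)
    ctrl.move_l([*dst,.168+z0+.062],v=.12);st(ctrl,"pre")
    snap(camera,"side",200,60,150,150,4,"ins%d.png"%(op*1e3))
    print(ctrl.move_l([*dst,.166+z0],v=.05,contact_N=5));st(ctrl,"in, expect %.4f"%(.1684+z0))
E
python3 - <<'E'
from put import *
put([.4662,-.2208],[.5929,-.1585],.044)
E
```

```text
False
at t22.4 p [ 0.4666 -0.2211  0.1128] F [-0.   0.4 -0. ] open 0.0700 gf 0 j6 -0.51
grip t22.9 p [ 0.4665 -0.2211  0.1125] F [-0.2 -0.6  5.3] open 0.0293 gf 44 j6 -0.51
pre t25.2 p [ 0.5923 -0.159   0.2833] F [-1.2  0.1 -0.9] open 0.0293 gf 44 j6 -0.30
True
in, expect 0.2209 t26.4 p [ 0.5928 -0.1584  0.2219] F [-0.9  0.2  5.1] open 0.0294 gf 45 j6 -0.30
```

The fat driver seated at the expected depth. I release it and do the slim one.

```bash
python3 - <<'E'
from put import *
ctrl.set_gripper(.045);ctrl.sleep(.2);p=ctrl.observe()["ee_pos"]
ctrl.move_l([p[0],p[1],.33],v=.15)
put([.4385,-.1256],[.6025,-.0592],.040)
E
```

```text
False
at t30.0 p [ 0.439  -0.1258  0.1125] F [ 0.9 -0.2 -0.7] open 0.0702 gf 0 j6 -0.37
grip t30.4 p [ 0.4387 -0.1258  0.1125] F [-0.9 -0.9  6. ] open 0.0233 gf 44 j6 -0.37
pre t32.9 p [ 0.602  -0.0597  0.2835] F [ 0.5 -1.  -1. ] open 0.0229 gf 44 j6 -0.14
True
in, expect 0.2209 t34.1 p [ 0.6024 -0.0592  0.2216] F [-1.6  0.2  5.2] open 0.0234 gf 45 j6 -0.14
```

```bash
python3 - <<'E'
from put import *
ctrl.set_gripper(.042);ctrl.sleep(.2);p=ctrl.observe()["ee_pos"]
ctrl.move_l([p[0],p[1],.34],v=.15)
ctrl.move_ptp([.42,-.12,.36],down(YR+np.pi));ctrl.sleep(.3);st(ctrl,"away")
ims=[]
for n,x,y,w,h in(("side",200,120,130,100),("top",265,130,130,100)):
    ims.append(cv2.resize(camera(n)["frame"][y:y+h,x:x+w,::-1],None,fx=3,fy=3,interpolation=cv2.INTER_CUBIC))
cv2.imwrite("pics/end.png",np.hstack(ims))
E
```

```text
away t36.7 p [ 0.4208 -0.1199  0.3594] F [ 0.1 -0.3  0.5] open 0.0421 gf 0 j6 -0.37
```

View pics/end.png

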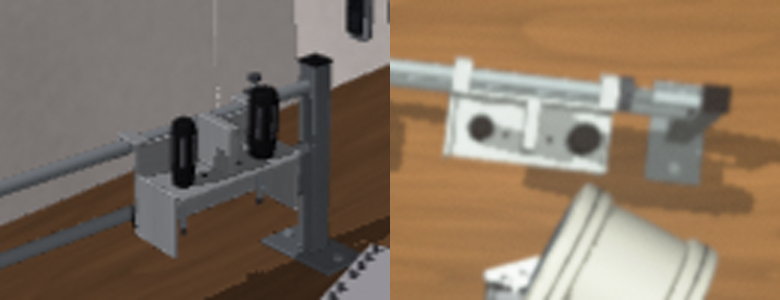

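Both drivers stand in their holes with their shanks showing below the shelf, at (183,150) and (262,122) in the left half. The rack still touches the collar, at (620,90) in the right half. Handing in.

```bash
python3 -c "
from rig import ctrl
print(ctrl.sign_off())"
```

```text
the job is handed in; nothing more can be done
None
```

The job is handed in at about 37 s: the rack hangs on the upper rail butted against the collar, the fat driver is in its right hole and the slim one in its left, and I did not touch the tape measure, glasses or wrench.

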